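# Find the full wax tin by weight and put it on the tray

### The arm

A 7-joint arm with a two-finger parallel gripper is mounted at the origin on the work surface. World frame = base frame: x ahead of the robot, y to its left, z up, the work surface at z = 0. Lengths are in m, angles in rad, forces in N, time in s.
With the tool pointing down it reaches from about 0.425 to 0.925 m from the base axis. Payload 6.8 kg.
Tool frame: the origin (TCP) lies midway between the tips of the shut fingers; the grasp point (between the pads) lies hold_point_z behind it (hold_point_z is the distance from the TCP to the grasp point, in m); z points along the fingers, y is the line along which they close (so a half turn about z gives the same grasp; the last joint's range is limited). The gripper opens to 88 mm and grips with 3 to 60 N. Pads are 20 mm wide; open, the fingers measure 115 mm over their backs; the gripper's body (75 mm by 178 mm) begins 61 mm behind the grasp point.
Start: joints at [-0.108, 0.477, 0.022, 1.555, -0.011, 1.109, -0.083], TCP at [0.675, 0, 0.185] pointing down, gripper open.
Joint ranges: [-2.96, 2.96], [-0.34, 2.1], [-1.41, 1.46], [0.24, 2.44], [-1.37, 4.51], [0.17, 1.92], [-2.96, 2.96]. Speed limits (rad/s): [2.39, 2.39, 3.14, 3.14, 3.14, 3.14, 3.14].

### API

Orientations are given as [roll, pitch, yaw] about the fixed x, y, z axes, in that order (R = Rz(yaw) Ry(pitch) Rx(roll)).
In Python, from rig import observe, snapshot, sign_off, hold_point_z gives the robot as it stands.
- The arm moves only by the shell command python3 -m creep 'ROWS'. ROWS is JSON, a list of rows, each a list of 7 numbers: the turn, a rotation vector about the tool's x, y, z in rad, then the shift along the tool's x, y, z in mm, then the finger opening in mm, from 0 to 87.8. A call has 1 to 20 rows; each row is the pose to reach, as a shift and turn from the pose commanded when the call began, along the tool's axes at that moment; what a row does not reach only later rows make up. A row lasts 1/10 s, in which the tool goes at most 50 mm and 8.59 degrees, less where a joint would pass 70% of its speed; a pose out of reach is approached as far as the arm can. A call with a gripper value outside its range is refused whole. The fingers move at their own pace and stop on an object; the grip force is fixed at half the most. Time passes only in rows, so rows that repeat a pose let the fingers close. It gives the time, the measured TCP pose, the force, the opening and the grip force at its end, in the units of the state.
- observe(): the state, without advancing time (a new reading comes with each control period).
- snapshot(name): name is "scene" or "side" or "wrist"; returns a dict with "color" (480x640x3 uint8, blue, green, red), "fx", "fy", "cx", "cy" (pixels), "cam_to_world" (4x4, takes a point from camera to world coordinates). Camera axes: x right, y up, looking along -z (the intrinsics and any distortion apply to the point x, -y, -z); pixel columns grow to the right and rows downward; lengths in m; the calibration is good to about 2 mm. The wrist camera is an equidistant fisheye: a pixel r from the principal point sees the ray r / f radians off the axis. A picture is of the moment at which its call begins. There is no depth.
- sign_off(): hands the job in; it is judged then, once.
The state is a dict: "clock": time; "qpos": joint angles; "joint_velocities": joint speeds; "tau": joint torques, N m; "position": TCP position; "eef_rot": TCP orientation; "force": force on the tool from outside, world axes, zero at the start; "ft_torque": the same for the moment, N m; "opening": finger opening in m; "finger_force": force on a finger pad.
Only numpy, scipy, OpenCV 4.12 (cv2) and the standard library are available. Lean on these libraries where they do the work, as an engineer would, in place of code of your own. Each camera call takes 0.05 s, during which the arm holds its last target. There are 200 camera calls.

### The job

Three steel wax tins that look alike stand in the grey rack, but only one is full: feel by lifting which is the heaviest. Stand that one upright on the black rubber mat and let go, then take it again (the tray leaves room only to hold it by its narrow sides) and set it gently on the tilted wooden tray of the stand, base flat behind the lip and broad face flat against the back board, where its weight sinks the sprung tray to its stop. The other two tins end upright in their own bays, and everything else is left alone.

Things in the scene. Friction and masses are not known exactly. Their poses are not given: they have to be found in the camera images.
- tin_1: plain closed steel tin standing upright: 44 mm thick (own x), 64 mm wide (own y), 140 mm tall, flat top. One of three look-alikes in the rack; one, a different one each time, is full (0.45 to 0.65 kg), two are nearly empty (0.2 to 0.3 kg): only weight tells which. Origin: centre of the underside.
- tin_2: plain closed steel tin standing upright: 44 mm thick (own x), 64 mm wide (own y), 140 mm tall, flat top. One of three look-alikes in the rack; one, a different one each time, is full (0.45 to 0.65 kg), two are nearly empty (0.2 to 0.3 kg): only weight tells which. Origin: centre of the underside.
- tin_3: plain closed steel tin standing upright: 44 mm thick (own x), 64 mm wide (own y), 140 mm tall, flat top. One of three look-alikes in the rack; one, a different one each time, is full (0.45 to 0.65 kg), two are nearly empty (0.2 to 0.3 kg): only weight tells which. Origin: centre of the underside.
- rack: grey fixed rack, 90 mm (own x) by 246 mm (own y), floor 10 mm above the table. Three bays centred at own y = -80, 0, 80 mm; walls between and outside them 6 mm thick, reaching 150 mm above the table (level with the tin tops), 5 mm from a tin's narrow sides. Bays are open to own -x and +x (18 mm sill): tins are taken by the broad faces. Origin: centre of the underside.
- mat: square black rubber mat fixed on the table, 130 x 130 x 3 mm, empty. Origin: centre of the underside.
- ledge (a point): tilted wooden ledge of the sprung tray, 160 mm long (own y, ends open), tilted back 12 degrees. This point: centre of its floor's upper side, 105 mm above the table when up. Own z: floor normal; own x: down the slope to the back board. Floor 60 mm deep: lip (8 mm high, 8 thick) in front of own x = -30 mm, back board (115 mm high) with its face at own x = +30 mm.
- stand: fixed wooden stand under the tilted tray: foot 130 x 150 mm, about 95 mm tall without the tray. Origin: centre of the underside.
- tray (a joint): how far the sprung tray has sunk along its own -z, m: 0 up and unloaded, 0.012 down on its stop. A full tin's weight sinks it to the stop; a nearly empty one does not move it.
- jar_1: bystander, leave it alone: amber honey jar with a black cap, 68 mm across, 105 mm tall. Origin: centre of the underside.
- jar_2: bystander, leave it alone: amber honey jar with a black cap, 68 mm across, 105 mm tall. Origin: centre of the underside.
- jar_3: bystander, leave it alone: small amber jar with a black cap, 60 mm across, 70 mm tall. Origin: centre of the underside.
- labels: bystander, leave it alone: white pack of labels, 75 x 50 x 30 mm. Origin: centre of the underside.
- spatula: bystander, leave it alone: spatula 200 mm long lying flat. Origin: under its middle.
- cup: bystander, leave it alone: open steel cup 72 mm across, 80 mm tall. Origin: centre of the underside.
Things that resemble listed ones, but are neither listed nor needed, are in the scene too. What is shaped like the stand but purple is not meant.

How it is judged:
By the outcome, as a careful person would: the job done as asked, in the order asked, and still so for the second after the job is handed in, with the robot touching nothing.
It also fails if it takes over 72 s, if anything falls off the work surface, if the arm or the gripper's body presses on something with over 40 N, if the wrist force passes 120 N, or if a joint passes its speed limit or range.

## Working session

There is one attempt and no reset: what is moved stays moved. The work goes in short steps, Python scripts to look and compute and a shell command to move; the robot and the scene stay as the last step left them, time stands still between calls to the robot, and variables do not carry over. Pictures are saved under pics/ and viewed, at most 10 in all, crops included, and the job is handed in when it is done.

```bash
ls; mkdir -p pics; python3 - <<'E'
from rig import observe, snapshot, hold_point_z
import cv2,pickle
print(hold_point_z, observe())
d={}
for n in("scene","side","wrist"):
    s=snapshot(n);d[n]=s;cv2.imwrite(f"pics/{n}0.png",s["color"]);print(n,s["fx"],s["cx"],s["cy"],s["cam_to_world"].round(3).tolist() if hasattr(s["cam_to_world"],'round') else s["cam_to_world"], [k for k in s])
pickle.dump(d,open("s0.pkl","wb"))
E
```

```text
pics
0.0187 {'clock': 0.0, 'qpos': array([-0.10811116,  0.47777027,  0.02232895,  1.55644909, -0.01149374,
        1.1092739 , -0.08310774]), 'joint_velocities': array([ 3.76848759e-04, -7.09491493e-04,  9.20865323e-05,  1.68369407e-03,
       -5.61467827e-04, -1.40543052e-03,  5.12199693e-04]), 'tau': array([-1.31144458e-03, -5.82851672e+01,  1.53386436e+00, -2.72606850e+01,
       -5.43364382e-02,  1.69422745e-02,  2.21527275e-04]), 'position': array([ 6.74335715e-01, -7.73847907e-06,  1.83602567e-01]), 'eef_rot': array([-3.13982496e+00,  1.31297652e-04,  1.57083386e+00]), 'force': array([-0.44091063,  0.28559574, -0.05906202]), 'ft_torque': array([ 0.00718469,  0.02468848, -0.02036469]), 'finger_force': 0.0, 'opening': 0.08767069929975674}
scene 623.7572640034253 329.68807905997176 230.24529677048014 [[0.7, -0.568, 0.433, 1.147], [0.714, 0.569, -0.408, -0.515], [-0.014, 0.595, 0.803, 1.154], [0.0, 0.0, 0.0, 1.0]] ['color', 'fx', 'fy', 'cx', 'cy', 'cam_to_world']
side 574.1288524179145 310.7740098051938 239.80788574722348 [[0.864, 0.354, -0.357, 0.087], [-0.503, 0.62, -0.602, -0.778], [0.008, 0.7, 0.714, 1.016], [0.0, 0.0, 0.0, 1.0]] ['color', 'fx', 'fy', 'cx', 'cy', 'cam_to_world']
wrist 371.64829954431775 322.724322821285 229.3340400217992 [[1.0, -0.001, 0.0, 0.677], [0.001, 0.961, 0.277, 0.076], [-0.001, -0.277, 0.961, 0.383], [0.0, 0.0, 0.0, 1.0]] ['color', 'fx', 'fy', 'cx', 'cy', 'cam_to_world']
```

View pics/scene0.png

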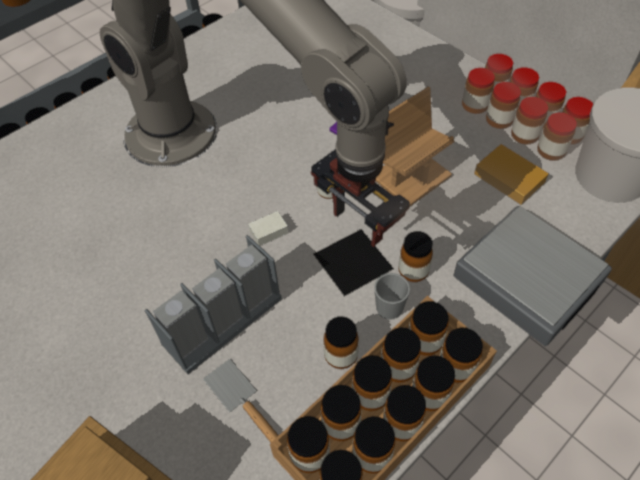

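View pics/side0.png

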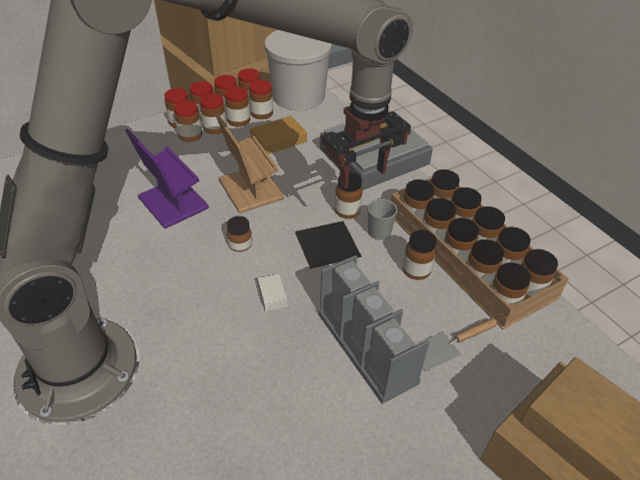

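The scene view shows the rack at about (215,305), the mat at (352,261) and the wooden stand at (415,150). In the side view they are at (370,325), (328,243) and (250,170), with a purple decoy at (170,185).

```bash
cat > h.py <<'E'
import numpy as np,cv2
def ray(s,u,v):
    x=(u-s["cx"])/s["fx"];y=(v-s["cy"])/s["fy"];T=np.array(s["cam_to_world"])
    if s.get("fish"):
        r=np.hypot(x,y);k=np.sin(r)/max(r,1e-9);d=np.array([x*k,-y*k,-np.cos(r)])
    else: d=np.array([x,-y,-1.])
    d=T[:3,:3]@d;return T[:3,3],d/np.linalg.norm(d)
def plane(s,u,v,z):
    o,d=ray(s,u,v);return o+d*(z-o[2])/d[2]
def tri(s1,p1,s2,p2):
    A=np.zeros((3,3));b=np.zeros(3)
    rs=[ray(s1,*p1),ray(s2,*p2)]
    for o,d in rs:
        P=np.eye(3)-np.outer(d,d);A+=P;b+=P@o
    X=np.linalg.solve(A,b);return X,[np.linalg.norm((np.eye(3)-np.outer(d,d))@(X-o)) for o,d in rs]
E
python3 - <<'E'
import pickle;from h import *
d=pickle.load(open("s0.pkl","rb"))
for n,c in(("scene",(352,261)),("side",(328,243))):
    s=d[n];g=s["color"].max(2)
    m=(g<45).astype('uint8');k,l=cv2.connectedComponents(m);
    cs,_=cv2.findContours((l==l[c[1],c[0]]).astype('uint8'),0,1)
    q=cv2.approxPolyDP(cs[0],6,True)[:,0]
    P=np.array([plane(s,*p,.003)[:2] for p in q]);print(n,q.tolist(),P.round(4).tolist(),P.mean(0))
A=cv2.resize(d["scene"]["color"][230:375,140:290],None,fx=2.66,fy=2.66,interpolation=2)
B=cv2.resize(d["side"]["color"][255:400,300:450],None,fx=2.66,fy=2.66,interpolation=2)
cv2.imwrite("pics/rack.png",np.hstack([A,B]))
A=cv2.resize(d["scene"]["color"][80:220,320:470],None,fx=2.66,fy=2.66,interpolation=2)
B=cv2.resize(d["side"]["color"][90:230,190:340],None,fx=2.66,fy=2.66,interpolation=2)
cv2.imwrite("pics/stand.png",np.hstack([A,B]))
E
```

```text
scene [[361, 231], [314, 254], [344, 293], [391, 268]] [[0.5784, 0.1196], [0.5484, -0.0007], [0.6669, -0.0249], [0.695, 0.0932]] [0.62217801 0.04681432]
side [[221, 14]] [[0.9193, 1.3522]] [0.9192526  1.35218882]
```

View pics/rack.png

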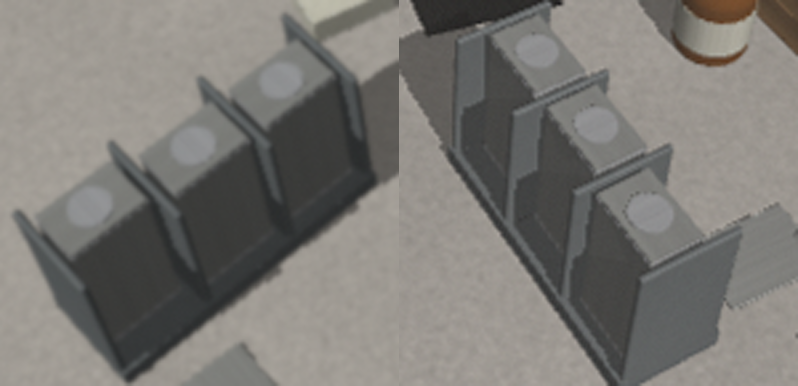

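View pics/stand.png

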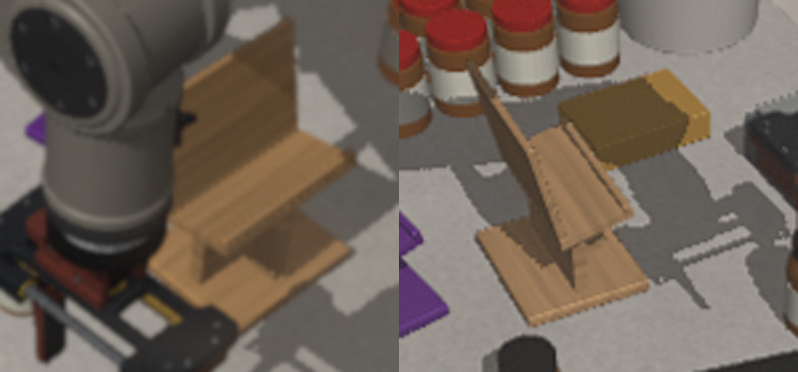

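The rack crop shows the tin-top discs at scene (90,206), (193,146), (281,81) and side (650,212), (596,125), (537,50). The stand crop shows the tray lip ends at scene (213,245), (352,155) and side (632,212), (565,122). The foot corners show too.

```bash
python3 - <<'E'
import pickle;from h import *
d=pickle.load(open("s0.pkl","rb"));S,D=d["scene"],d["side"]
k=2.66
def a(p,o):return (p[0]/k+o[0],p[1]/k+o[1])
def b(p,o):return ((p[0]-399)/k+o[0],p[1]/k+o[1])
for nm,p,q in(("d1",(90,206),(650,212)),("d2",(193,146),(596,125)),("d3",(281,81),(537,50)),("w0 -x",(17,212),(644,270)),("w0 +x",(75,287),(738,232)),):
    p=a(p,(140,230));q=b(q,(300,255));print(nm,tri(S,p,D,q)[0].round(4),tri(S,p,D,q)[1][0].round(4),plane(S,*p,.15).round(4),plane(D,*q,.15).round(4))
for nm,p,q in(("lip near",(213,247),(632,212)),("lip far",(354,155),(565,122)),):
    p=a(p,(320,80));q=b(q,(190,90));print(nm,tri(S,p,D,q)[0].round(4),tri(S,p,D,q)[1][0].round(4),plane(S,*p,.1).round(4),plane(D,*q,.1).round(4))
for p in((480,238),(530,323),(648,285)):print("foot",plane(D,*b(p,(190,90)),.012).round(4))
for p in((352,250),):print("footS",plane(S,*a(p,(320,80)),.012).round(4))
E
```

```text
d1 [ 0.5295 -0.332   0.1514] 0.0004 [ 0.5284 -0.3313  0.15  ] [ 0.5303 -0.3317  0.15  ]
d2 [ 0.5409 -0.2509  0.1504] 0.0003 [ 0.5405 -0.2505  0.15  ] [ 0.5411 -0.2511  0.15  ]
d3 [ 0.5427 -0.1709  0.1512] 0.0 [ 0.542  -0.1706  0.15  ] [ 0.5433 -0.1701  0.15  ]
w0 -x [ 0.4981 -0.3697  0.153 ] 0.0008 [ 0.4965 -0.3701  0.15  ] [ 0.4994 -0.3675  0.15  ]
w0 +x [ 0.5722 -0.3751  0.1504] 0.0002 [ 0.572  -0.3753  0.15  ] [ 0.5723 -0.3748  0.15  ]
lip near [0.5865 0.2312 0.1193] 0.0005 [0.5757 0.2457 0.1   ] [0.5972 0.2521 0.1   ]
lip far [0.5993 0.4013 0.1126] 0.0017 [0.5916 0.4146 0.1   ] [0.6062 0.4151 0.1   ]
foot [0.4911 0.3905 0.012 ]
foot [0.4808 0.2489 0.012 ]
foot [0.6061 0.2413 0.012 ]
footS [0.6205 0.3959 0.012 ]
```

```bash
python3 -m creep '[[0,0,0.078,-332,-145,0,87.8],[0,0,0.078,-332,-145,0,87.8],[0,0,0.078,-332,-145,0,87.8],[0,0,0.078,-332,-145,0,87.8],[0,0,0.078,-332,-145,0,87.8],[0,0,0.078,-332,-145,0,87.8],[0,0,0.078,-332,-145,0,87.8],[0,0,0.078,-332,-145,0,87.8],[0,0,0.078,-332,-145,0,87.8],[0,0,0.078,-332,-145,0,87.8],[0,0,0.078,-332,-145,0,87.8]]'
python3 - <<'E'
import pickle;from h import *
from rig import observe,snapshot
d=pickle.load(open("s0.pkl","rb"));S=d["scene"]
for n,p,z in(("jarA",(417,243),.105),("cup",(392,285),.08),("jarB",(341,332),.105)):print(n,plane(S,*p,z).round(3))
s=snapshot("wrist");cv2.imwrite("pics/w1.png",s["color"]);s["fish"]=1;pickle.dump(s,open("w1.pkl","wb"))
o=observe();print(o["position"],o["eef_rot"],o["force"])
E
```

```text
clock: 1.25
position: [0.5315, -0.3292, 0.1843]
eef_rot: [3.141, -0.001, 1.497]
force: [0.9, 0.7, 0.6]
opening: 0.0876
finger_force: 0.0
jarA [0.732 0.123 0.105]
cup [0.754 0.024 0.08 ]
jarB [ 0.765 -0.132  0.105]
[ 0.53141722 -0.3293876   0.18436674] [ 3.14143031e+00 -1.13408721e-03  1.49661067e+00] [ 0.2605835  -0.69322706  0.17253651]
```

View pics/w1.png

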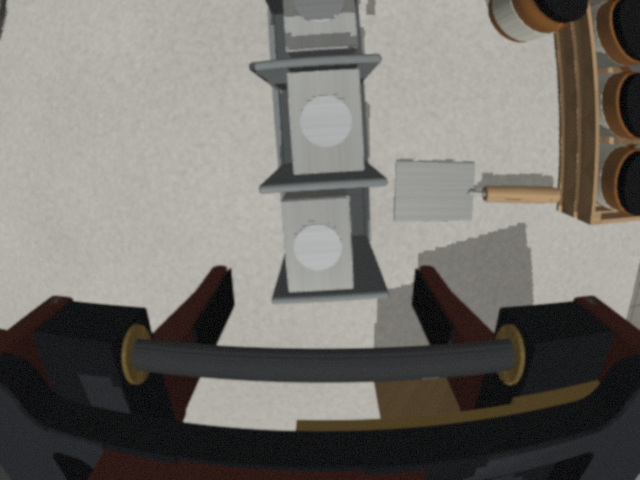

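The wrist view shows the nearest tin's disc at (318,246), between the open fingertips at (228,270) and (420,270). The next tin's disc is at (326,120).

```bash
python3 - <<'E'
import pickle;from h import *
s=pickle.load(open("w1.pkl","rb"));s["fish"]=1
for p in((318,246),(326,120)):print(plane(s,*p,.15).round(4))
for p in((281,199),(284,290),(349,194),(353,290),(288,71),(294,174),(359,66),(364,171)):print("corner",plane(s,*p,.15).round(4))
E
```

```text
[ 0.5303 -0.3323  0.15  ]
[ 0.5414 -0.2508  0.15  ]
corner [ 0.5089 -0.2988  0.15  ]
corner [ 0.5041 -0.3629  0.15  ]
corner [ 0.5527 -0.2988  0.15  ]
corner [ 0.552  -0.3664  0.15  ]
corner [ 0.5203 -0.2177  0.15  ]
corner [ 0.5187 -0.2833  0.15  ]
corner [ 0.5644 -0.2177  0.15  ]
corner [ 0.5632 -0.2846  0.15  ]
```

```bash
python3 -m creep '[[0,0,0,-3,-1,30,87.8],[0,0,0,-3,-1,60,87.8],[0,0,0,-3,-1,83,87.8],[0,0,0,-3,-1,83,87.8],[0,0,0,-3,-1,83,40],[0,0,0,-3,-1,83,40],[0,0,0,-3,-1,83,40],[0,0,0,-3,-1,83,40],[0,0,0,-3,-1,83,40],[0,0,0,-3,-1,83,40]]'; python3 -c "
from rig import observe;o=observe();print(o['force'],o['position'])"
```

```text
clock: 2.3
position: [0.5288, -0.335, 0.1019]
eef_rot: [3.141, 0.0, 1.493]
force: [-0.3, 0.4, 3.3]
opening: 0.044
finger_force: 29.4
[-0.27972346  0.42080265  3.31082735] [ 0.52881649 -0.33502394  0.10189846]
```

```bash
python3 -m creep '[[0,0,0,0,0,-10,40],[0,0,0,0,0,-20,40],[0,0,0,0,0,-25,40],[0,0,0,0,0,-25,40],[0,0,0,0,0,-25,40],[0,0,0,0,0,-25,40],[0,0,0,0,0,-25,40],[0,0,0,0,0,-25,40]]'; python3 -c "
from rig import observe;o=observe();print(o['force'],o['position'],o['tau'])"
```

```text
clock: 3.1
position: [0.5286, -0.3348, 0.1262]
eef_rot: [-3.141, -0.0, 1.493]
force: [-0.0, -0.3, -2.3]
opening: 0.0443
finger_force: 29.4
[-0.03360976 -0.31066709 -2.29616963] [ 0.52861212 -0.33477034  0.126227  ] [-3.06205548e-03 -5.54232681e+01  2.95160159e+00 -2.56155682e+01
 -4.03675914e-02  5.50440978e-02  5.51197936e-04]
```

Tin 1 weighs about 0.23 kg, so it is nearly empty. I'm putting it back and going to the middle tin.

```bash
python3 -m creep '[[0,0,0,0,0,10,40],[0,0,0,0,0,18,40],[0,0,0,0,0,23,40],[0,0,0,0,0,25,40],[0,0,0,0,0,25,40],[0,0,0,0,0,25,87.8],[0,0,0,0,0,25,87.8],[0,0,0,0,0,25,87.8],[0,0,0,0,0,25,87.8],[0,0,0,0,0,0,87.8],[0,0,0,0,0,-42,87.8],[0,0,0,0,0,-42,87.8],[0,0,0,85,6,-42,87.8],[0,0,0,85,6,-42,87.8],[0,0,0,85,6,-42,87.8],[0,0,0,85,6,-10,87.8],[0,0,0,85,6,15,87.8],[0,0,0,85,6,25,87.8],[0,0,0,85,6,25,87.8]]' && python3 -m creep '[[0,0,0,0,0,0,40],[0,0,0,0,0,0,40],[0,0,0,0,0,0,40],[0,0,0,0,0,0,40],[0,0,0,0,0,0,40],[0,0,0,0,0,0,40],[0,0,0,0,0,-10,40],[0,0,0,0,0,-20,40],[0,0,0,0,0,-25,40],[0,0,0,0,0,-25,40],[0,0,0,0,0,-25,40],[0,0,0,0,0,-25,40],[0,0,0,0,0,-25,40],[0,0,0,0,0,-25,40]]'; python3 -c "
from rig import observe;o=observe();print(o['force'],o['position'],o['eef_rot'])"
```

```text
clock: 5.0
position: [0.5402, -0.2507, 0.1001]
eef_rot: [-3.139, -0.0, 1.492]
force: [-0.2, -0.2, -0.8]
opening: 0.0875
finger_force: 0.0
clock: 6.4
position: [0.5412, -0.2506, 0.1262]
eef_rot: [-3.141, -0.0, 1.493]
force: [-0.3, 0.3, -5.4]
opening: 0.0442
finger_force: 29.4
[-0.25471002  0.27651383 -5.4136729 ] [ 0.54120041 -0.25056381  0.12623306] [-3.14104037e+00 -1.39195301e-04  1.49280722e+00]
```

The middle tin weighs about 0.55 kg, so it is the full one. I'm carrying it to the mat.

```bash
python3 -m creep '[[0,0,0,0,0,-25,40],[0,0,0,0,0,-60,40],[0,0,0,0,0,-100,40],[0,0,0,0,0,-140,40],[0,0,0,0,0,-140,40],[0,0,0,20,4,-140,40],[0,0,0,55,10,-140,40],[0,0,0,95,16,-140,40],[0,0,0,140,24,-140,40],[0,0,0,185,32,-140,40],[0,0,0,230,40,-140,40],[0,0,0,265,46,-140,40],[0,0,0,290,50,-140,40],[0,0,0,303,52,-140,40],[0,0,0,303,52,-110,40],[0,0,0,303,52,-70,40],[0,0,0,303,52,-30,40],[0,0,0,303,52,0,40],[0,0,0,303,52,18,40],[0,0,0,303,52,25,40]]' && python3 -m creep '[[0,0,0,0,0,2,40],[0,0,0,0,0,4,40],[0,0,0,0,0,5,40],[0,0,0,0,0,6,40],[0,0,0,0,0,6,40]]'; python3 -c "
from rig import observe;o=observe();print(o['force'],o['position'],o['eef_rot'])"
```

```text
clock: 8.4
position: [0.6146, 0.0456, 0.0984]
eef_rot: [-3.137, 0.002, 1.491]
force: [-0.1, -0.4, -5.4]
opening: 0.0435
finger_force: 29.9
clock: 8.9
position: [0.6172, 0.0475, 0.0961]
eef_rot: [3.141, -0.0, 1.493]
force: [-0.8, -0.3, -5.3]
opening: 0.0437
finger_force: 29.9
[-0.75167866 -0.31904241 -5.28598349] [0.61718796 0.04745846 0.09614223] [ 3.14060237e+00 -2.43898315e-04  1.49282240e+00]
```

```bash
python3 -m creep '[[0,0,0,0,0,1,40],[0,0,0,0,0,2,40],[0,0,0,0,0,2,40],[0,0,0,0,0,2,40]]';
```

```text
clock: 9.3
position: [0.6174, 0.047, 0.0955]
eef_rot: [3.14, 0.0, 1.492]
force: [-4.8, -0.4, 7.2]
opening: 0.0438
finger_force: 30.1
```

```bash
python3 -m creep '[[0,0,0,0,0,2,87.8],[0,0,0,0,0,2,87.8],[0,0,0,0,0,2,87.8],[0,0,0,0,0,2,87.8],[0,0,0,0,0,2,87.8],[0,0,0,0,0,-10,87.8],[0,0,0,0,0,-40,87.8],[0,0,0,0,0,-80,87.8],[0,0,0,0,0,-80,87.8]]'; python3 - <<'E'
from rig import observe,snapshot
import cv2,pickle
o=observe();print(o['force'],o['position'],o['eef_rot'],o['qpos'])
from h import *
s=snapshot("wrist");s["fish"]=1;cv2.imwrite("pics/w2.png",s["color"])
s2=snapshot("scene");cv2.imwrite("pics/s2.png",s2["color"])
cv2.imwrite("pics/c2.png",np.hstack([cv2.resize(s["color"],(400,300)),s2["color"][120:420,200:600]]))
pickle.dump((s,s2),open("w2.pkl","wb"))
E
```

```text
clock: 10.2
position: [0.6208, 0.0479, 0.1802]
eef_rot: [3.131, -0.003, 1.492]
force: [0.3, -0.5, -0.7]
opening: 0.0876
finger_force: 0.0
[ 0.27127758 -0.51901522 -0.67058226] [0.62079707 0.04791518 0.18019459] [ 3.13147509e+00 -2.55556545e-03  1.49240773e+00] [-0.1543862   0.38949449 -0.03001106  1.6995885   0.01335287  1.04227157
 -0.26716619]
```

View pics/c2.png

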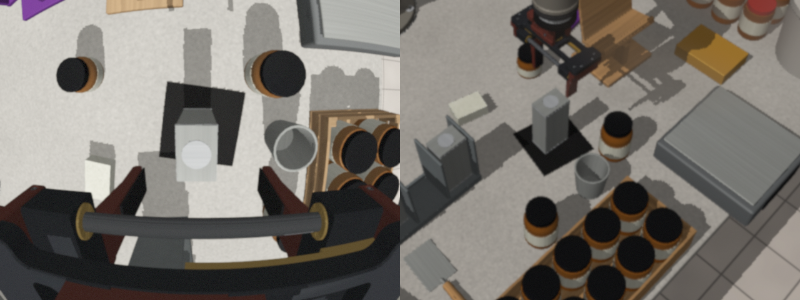

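The tin stands upright on the mat: its disc is at (196,155) in the left half, and the scene view at right shows it standing free. I'm measuring it, then turning the tool 90°.

```bash
python3 -m creep '[[0,0,0.15,0,0,0,87.8],[0,0,0.3,0,0,0,87.8],[0,0,0.45,0,0,0,87.8],[0,0,0.6,0,0,0,87.8],[0,0,0.75,0,0,0,87.8],[0,0,0.9,0,0,0,87.8],[0,0,1.05,0,0,0,87.8],[0,0,1.2,0,0,0,87.8],[0,0,1.35,0,0,0,87.8],[0,0,1.45,0,0,0,87.8],[0,0,1.53,0,0,0,87.8],[0,0,1.571,0,0,0,87.8],[0,0,1.571,0,0,0,87.8],[0,0,1.571,0,0,0,87.8]]'; python3 - <<'E'
import pickle;from h import *
from rig import observe,snapshot
s,_=pickle.load(open("w2.pkl","rb"))
def disc(s):
    c=s["color"].astype(int);return None
print(plane(s,314,248,.143).round(4))
w=snapshot("wrist");cv2.imwrite("pics/w3.png",w["color"]);w["fish"]=1;pickle.dump(w,open("w3.pkl","wb"))
o=observe();print(o["position"],o["eef_rot"],o["qpos"])
E
```

```text
clock: 11.7
position: [0.6163, 0.0474, 0.1728]
eef_rot: [3.141, 0.001, -0.077]
force: [-0.0, 0.2, 0.4]
opening: 0.0877
finger_force: 0.0
[0.6171 0.0428 0.143 ]
[0.61640039 0.04735732 0.17297061] [ 3.14127481e+00  1.10785845e-03 -7.71329683e-02] [-0.39811256  0.40331905  0.29218173  1.72496302 -0.1318574   1.03370653
 -1.70825279]
```

View pics/w3.png

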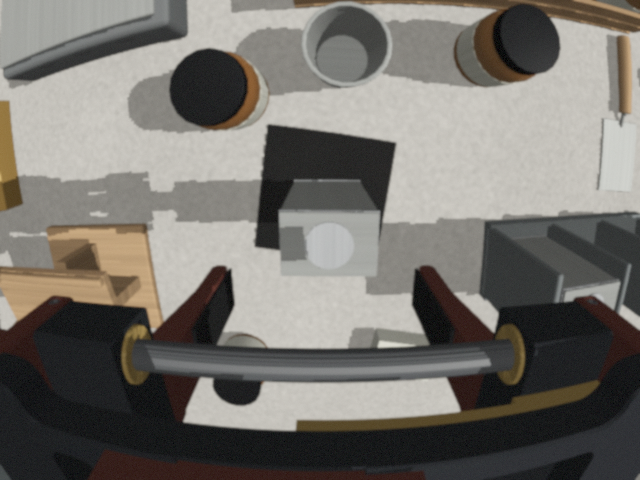

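The tin's disc is at (330,245), centred and square between the fingertips at (228,270) and (420,270).

```bash
python3 -c "
import pickle;from h import *
s=pickle.load(open('w3.pkl','rb'));print(plane(s,330,245,.143).round(4))"; python3 -m creep '[[0,0,0,1,3,30,87.8],[0,0,0,1,3,60,87.8],[0,0,0,1,3,78,87.8],[0,0,0,1,3,78,87.8],[0,0,0,1,3,78,58],[0,0,0,1,3,78,58],[0,0,0,1,3,78,58],[0,0,0,1,3,78,58],[0,0,0,1,3,78,58],[0,0,0,1,3,78,58]]'
```

```text
[0.6171 0.0424 0.143 ]
clock: 12.75
position: [0.6186, 0.0441, 0.0968]
eef_rot: [-3.141, -0.002, -0.079]
force: [-0.3, -1.1, 5.9]
opening: 0.0638
finger_force: 30.0
```

```bash
python3 -m creep '[[0,0,0,0,0,-15,58],[0,0,0,0,0,-50,58],[0,0,0,0,0,-90,58],[0,0,0,0,0,-130,58],[0,0,0,0,0,-170,58],[0,0,0,0,0,-205,58],[0,0,0,0,0,-227,58],[0,0.02,0,-10,-20,-227,58],[0,0.05,0,-26,-53,-227,58],[0,0.08,0,-44,-90,-227,58],[0,0.11,0,-62,-127,-227,58],[0,0.14,0,-80,-163,-227,58],[0,0.17,0,-98,-200,-227,58],[0,0.19,0,-114,-233,-227,58],[0,0.205,0,-126,-257,-227,58],[0,0.209,0,-132,-269,-227,58],[0,0.209,0,-132,-269,-227,58],[0,0.209,0,-132,-269,-227,58]]'; python3 - <<'E'
from rig import observe,snapshot
import cv2,pickle
o=observe();print(o['force'],o['position'],o['eef_rot'],o['opening'])
from h import *
s=snapshot("wrist");s["fish"]=1
s2=snapshot("side")
pickle.dump((s,s2,o),open("w4.pkl","wb"))
a=cv2.resize(s["color"],(400,300));b=cv2.resize(s2["color"][60:240,110:350],(400,300),interpolation=2)
cv2.imwrite("pics/c4.png",np.hstack([a,b]))
E
```

```text
clock: 14.55
position: [0.5077, 0.3207, 0.3224]
eef_rot: [3.14, -0.209, -0.08]
force: [0.7, -0.7, -5.4]
opening: 0.0636
finger_force: 30.0
[ 0.7363726  -0.7402715  -5.37412026] [0.50774466 0.3207017  0.3223537 ] [ 3.13976873 -0.20862797 -0.07991647] 0.06357956591104404
```

View pics/c4.png

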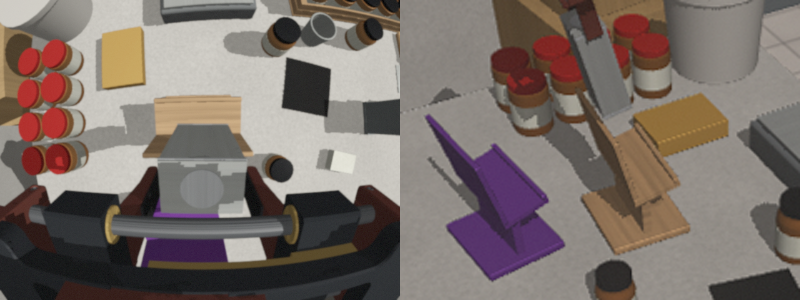

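The wrist half shows the tray below the tin, spanning (145,155) to (252,155). The side half shows the tin leaning parallel to the board, just to its right at (610,110). I'm zooming in on the wrist picture for the tray edges.

```bash
python3 - <<'E'
import pickle;from h import *
s,s2,o=pickle.load(open("w4.pkl","rb"))
a=cv2.resize(s["color"][140:270,215:415],None,fx=4,fy=4,interpolation=2)
cv2.imwrite("pics/z4.png",a)
E
```

```text
(no output)
```

View pics/z4.png

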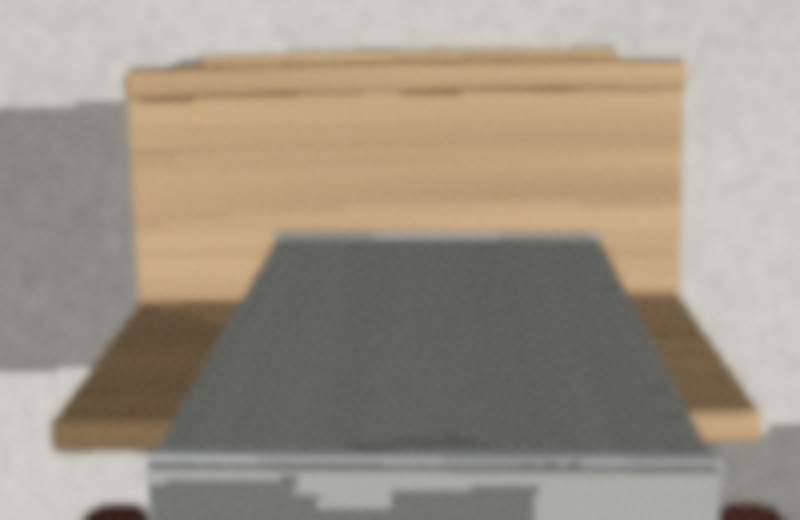

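The zoom shows the lip's outer edge (128,72)–(685,62), the floor/board corner (140,303)–(680,295), and the board's top front edge (55,423)–(760,410). The tin's lower front edge is (278,237)–(600,237).

```bash
python3 - <<'E'
import pickle;from h import *
from scipy.spatial.transform import Rotation as R
s,s2,o=pickle.load(open("w4.pkl","rb"))
T=R.from_euler('xyz',o["eef_rot"]).as_matrix();p=o["position"]
def L(a,z):return plane(s,a[0]/4+215,a[1]/4+140,z)
Cs=[]
for n,a,b,z,ox,oz in(("lip",(128,72),(685,62),.1207,-.038,.008),("junction",(140,303),(680,295),.0988,.03,0),("top",(55,423),(760,410),.2113,.03,.115)):
    A,B=L(a,z),L(b,z);v=A-B;yaw=np.degrees(np.arctan2(-v[0],v[1]))
    h=np.array([-np.cos(np.radians(yaw)),-np.sin(np.radians(yaw))])
    C=(A+B)[:2]/2-h*(ox*.978+oz*.208)
    print(n,A.round(4),B.round(4),np.linalg.norm(v).round(4),"yaw",yaw.round(2),"C",C.round(4)); Cs.append(C)
    for q in(A,B): print("   in tool mm",(1000*T.T@(q-p)).round(1))
# tin lower front edge
for a in((278,237),(600,237)):
    oo,d=ray(s,a[0]/4+215,a[1]/4+140); q=T.T@(oo-p);e=T.T@d
    q=q+e*((.0938-q[2])/e[2]);print("tin edge in tool mm",(q*1000).round(1))
E
```

```text
lip [0.6002 0.3984 0.1207] [0.5903 0.242  0.1207] 0.1567 yaw -3.62 C [0.5598 0.3225]
   in tool mm [ 42.3 -85.2 214.9]
   in tool mm [ 44.9  71.5 215.8]
junction [0.5345 0.4044 0.0988] [0.5241 0.2451 0.0988] 0.1597 yaw -3.73 C [0.5585 0.3228]
   in tool mm [-26.8 -86.  222.7]
   in tool mm [-24.5  73.7 223.5]
top [0.5115 0.404  0.2113] [0.502  0.2477 0.2113] 0.1566 yaw -3.48 C [0.5599 0.3226]
   in tool mm [-25.9 -83.6 107.9]
   in tool mm [-22.9  73.  108.8]
tin edge in tool mm [ 18.7 -30.7  93.8]
tin edge in tool mm [18.7 34.2 93.8]
```

```bash
python3 -m creep '[[0,0,-0.016,5,-6,0,58],[0,0,-0.016,5,-6,15,58],[0,0,-0.016,5,-6,40,58],[0,0,-0.016,5,-6,65,58],[0,0,-0.016,5,-6,85,58],[0,0,-0.016,5,-6,100,58],[0,0,-0.016,5,-6,110,58],[0,0,-0.016,5,-6,116,58],[0,0,-0.016,5,-6,120,58],[0,0,-0.016,5,-6,120,58],[0,0,-0.016,5,-6,120,58]]'; python3 -m creep '[[0,0,0,0,0,2,58],[0,0,0,0,0,4,58],[0,0,0,0,0,6,58],[0,0,0,0,0,7,58],[0,0,0,0,0,7,58]]'
```

```text
clock: 15.75
position: [0.5375, 0.3268, 0.2069]
eef_rot: [3.139, -0.21, -0.062]
force: [0.1, -0.3, -4.9]
opening: 0.063
finger_force: 30.0
clock: 16.25
position: [0.5386, 0.3263, 0.1991]
eef_rot: [3.138, -0.209, -0.062]
force: [0.3, -0.1, -5.4]
opening: 0.0633
finger_force: 30.0
```

```bash
python3 -m creep '[[0,0,0,-1,0,0,58],[0,0,0,-2,0,0,58],[0,0,0,-3,0,0,58],[0,0,0,-3,0,0,58],[0,0,0,-3,0,0,58]]'; python3 -m creep '[[0,0,0,-1,0,0,58],[0,0,0,-1,0,0,58],[0,0,0,-2,0,0,58],[0,0,0,-2,0,0,58]]';
```

```text
clock: 16.75
position: [0.5357, 0.3266, 0.1988]
eef_rot: [3.138, -0.209, -0.062]
force: [0.2, -0.1, -5.9]
opening: 0.0638
finger_force: 30.0
clock: 17.15
position: [0.5339, 0.3266, 0.1984]
eef_rot: [3.138, -0.209, -0.062]
force: [0.8, 0.5, -5.6]
opening: 0.0637
finger_force: 30.0
```

```bash
python3 -m creep '[[0,0,0,-1,0,0,58],[0,0,0,-1,0,0,58],[0,0,0,-1,0,0,58]]'; python3 -m creep '[[0,0,0,-1,0,0,58],[0,0,0,-1,0,0,58],[0,0,0,-1,0,0,58]]'; python3 -m creep '[[0,0,0,-1,0,0,58],[0,0,0,-1,0,0,58],[0,0,0,-1,0,0,58]]'
```

```text
clock: 17.45
position: [0.5337, 0.3267, 0.1985]
eef_rot: [3.139, -0.21, -0.062]
force: [3.7, -0.2, -5.5]
opening: 0.064
finger_force: 30.0
clock: 17.75
position: [0.5335, 0.3267, 0.1987]
eef_rot: [3.139, -0.212, -0.062]
force: [7.1, -0.6, -5.5]
opening: 0.0642
finger_force: 30.0
clock: 18.05
position: [0.5334, 0.3267, 0.1988]
eef_rot: [3.14, -0.213, -0.063]
force: [8.8, -0.6, -6.2]
opening: 0.0636
finger_force: 30.0
```

```bash
python3 -m creep '[[0,0,0,2,0,1,58],[0,0,0,2,0,2,58],[0,0,0,2,0,3,58],[0,0,0,2,0,3,58]]'; python3 -m creep '[[0,0,0,0,0,1,58],[0,0,0,0,0,2,58],[0,0,0,0,0,2,58]]';python3 -m creep '[[0,0,0,0,0,1,58],[0,0,0,0,0,2,58],[0,0,0,0,0,2,58]]'
```

```text
clock: 18.45
position: [0.5343, 0.3268, 0.1959]
eef_rot: [3.139, -0.211, -0.062]
force: [4.8, -0.4, -1.8]
opening: 0.0636
finger_force: 30.0
clock: 18.75
position: [0.5348, 0.3268, 0.1938]
eef_rot: [3.139, -0.211, -0.062]
force: [5.5, -1.6, -0.6]
opening: 0.0637
finger_force: 30.0
clock: 19.05
position: [0.5352, 0.3268, 0.1919]
eef_rot: [3.139, -0.211, -0.062]
force: [6.1, -1.2, -0.8]
opening: 0.0634
finger_force: 30.0
```

The tray is sinking with the tin. I'm following it down to its stop.

```bash
python3 -m creep '[[0,0,0,0,0,1,58],[0,0,0,0,0,2,58],[0,0,0,0,0,3,58],[0,0,0,0,0,4,58],[0,0,0,0,0,5,58],[0,0,0,0,0,5,58]]'; python3 -m creep '[[0,0,0,0,0,1,58],[0,0,0,0,0,2,58],[0,0,0,0,0,2,58]]'; python3 -m creep '[[0,0,0,0,0,1,58],[0,0,0,0,0,2,58],[0,0,0,0,0,2,58]]'
```

```text
clock: 19.65
position: [0.5362, 0.3267, 0.1871]
eef_rot: [3.139, -0.211, -0.062]
force: [5.6, -0.7, -0.8]
opening: 0.0635
finger_force: 30.0
clock: 19.95
position: [0.5366, 0.3267, 0.1851]
eef_rot: [3.139, -0.211, -0.062]
force: [5.9, -1.0, -0.3]
opening: 0.0639
finger_force: 30.0
clock: 20.25
position: [0.5369, 0.3267, 0.1841]
eef_rot: [3.139, -0.211, -0.063]
force: [2.2, -1.7, 7.1]
opening: 0.0636
finger_force: 30.0
```

The tray is on its stop. I'm releasing and backing out along the tool axis.

```bash
python3 -m creep '[[0,0,0,0,0,0,66],[0,0,0,0,0,0,70],[0,0,0,0,0,0,87.8],[0,0,0,0,0,0,87.8],[0,0,0,0,0,0,87.8],[0,0,0,0,0,0,87.8],[0,0,0,0,0,-10,87.8],[0,0,0,0,0,-30,87.8],[0,0,0,0,0,-60,87.8],[0,0,0,0,0,-100,87.8],[0,0,0,0,0,-140,87.8],[0,0,0,0,0,-150,87.8],[0,0,0,0,0,-150,87.8]]'; python3 - <<'E'
from rig import observe,snapshot
from h import *
o=observe();print(o['position'],o['force'])
s=snapshot("wrist");s2=snapshot("side");s3=snapshot("scene")
r=lambda i,w,h:cv2.resize(i,(w,h),interpolation=2)
cv2.imwrite("pics/c5.png",np.vstack([np.hstack([r(s["color"][130:310,200:440],400,300),r(s2["color"][60:240,160:400],400,300)]),np.hstack([r(s2["color"][240:420,260:500],400,300),r(s3["color"][60:240,280:520],400,300)])]))
E
```

```text
clock: 21.55
position: [0.5055, 0.3298, 0.3319]
eef_rot: [-3.141, -0.212, -0.062]
force: [0.8, -0.1, 0.6]
opening: 0.0879
finger_force: 0.0
[0.5054955  0.32977518 0.33185133] [ 0.75855054 -0.10789543  0.57077097]
```

View pics/c5.png

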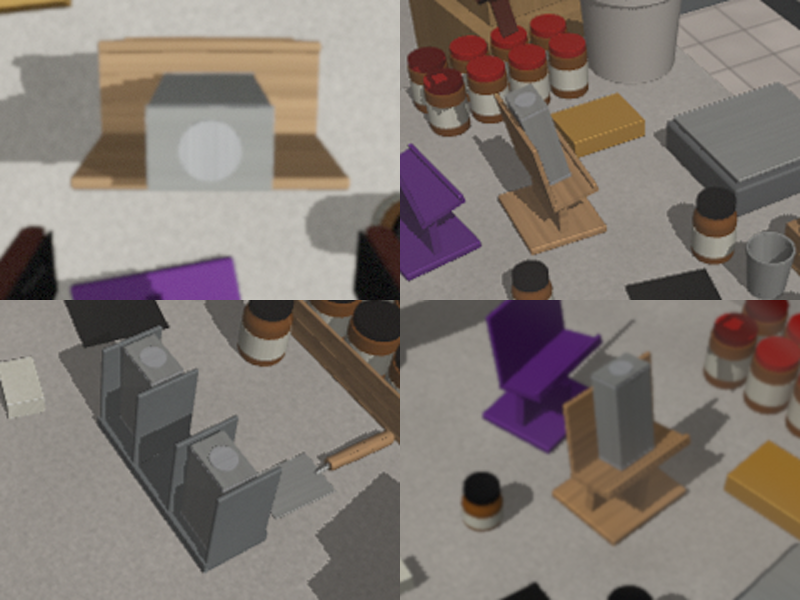

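All three views show the tin upright against the board: wrist (210,130), side (540,130), scene (625,410). The other two tins stand in their own bays at (153,360) and (225,460). I'm checking tray travel by comparing the lip before and after.

```bash
python3 - <<'E'
from rig import snapshot
import pickle;from h import *
d=pickle.load(open("s0.pkl","rb"))
def match(n,x0,y0,w,h):
    a=d[n]["color"];b=snapshot(n)["color"]
    a,b=[cv2.resize(i[y0-15:y0+h+15,x0-15:x0+w+15],None,fx=4,fy=4,interpolation=2) for i in(a,b)]
    t=a[60:60+4*h,60:60+4*w];r=cv2.matchTemplate(b,t,cv2.TM_CCOEFF_NORMED);_,m,_,l=cv2.minMaxLoc(r);return (l[0]-60)/4,(l[1]-60)/4,round(m,3)
def proj(s,P):
    T=np.linalg.inv(np.array(s["cam_to_world"]))@np.append(P,1);return np.array([s["cx"]+s["fx"]*T[0]/-T[2],s["cy"]-s["fy"]*T[1]/-T[2]])
P=np.array([.592,.24,.117]);mv=-.012*np.array([-.2075,.013,.978])
for n,b in(("side",(266,162,18,14)),("scene",(440,128,18,18)),("scene",(395,165,18,16))):
    print(n,match(n,*b),"expected full",(proj(d[n],P+mv)-proj(d[n],P)).round(2))
E
```

```text
side (1.25, 3.5, 0.53) expected full [1.06 3.41]
scene (0.25, 1.5, 0.738) expected full [0.36 4.15]
scene (-1.0, 2.25, 0.845) expected full [0.36 4.15]
```

```bash
python3 - <<'E'
from rig import snapshot
import pickle;from h import *
d=pickle.load(open("s0.pkl","rb"))
def wood(i):
    h=cv2.cvtColor(i,cv2.COLOR_BGR2HSV).astype(int);return (h[...,1]>80)&(h[...,0]<25)
for n,roi in(("scene",(430,100,470,165)),("side",(255,120,300,185))):
    x0,y0,x1,y1=roi
    for nm,i in(("before",d[n]["color"]),("after",snapshot(n)["color"])):
        m=wood(i)[y0:y1,x0:x1]
        print(n,nm,"bottoms",{x0+c:[int(k)+y0 for k in np.flatnonzero(np.diff(m[:,c].astype(int)))] for c in range(4 if n=="scene" else 10,x1-x0,3) if m[:,c].any()})
E
```

```text
scene before bottoms {434: [129, 155, 160], 437: [130, 152, 162], 440: [132, 150], 443: [133, 148], 446: [134, 146], 449: [136, 144], 452: [136, 142], 464: [102, 108], 467: [105, 110]}
scene after bottoms {434: [133, 159, 160], 437: [135, 157, 162], 440: [136, 154], 443: [137, 152], 446: [138, 150], 449: [140, 148], 452: [139, 146], 464: [103, 107], 467: [105, 110]}
side before bottoms {265: [122], 268: [121, 153, 155], 271: [121, 152, 159, 173, 177], 274: [120, 151, 163, 172, 181], 277: [150, 168, 170], 280: [149], 283: [148], 286: [147], 289: [146], 292: [145], 295: [144], 298: [122, 143]}
side after bottoms {265: [123], 268: [121, 153, 156], 271: [121, 152, 161], 274: [120, 151, 165, 176, 182], 277: [150, 169, 174], 280: [149], 283: [148], 286: [147], 289: [146], 292: [145], 295: [144], 298: [122, 143]}
```

Both views show a shift of about 4 px, which matches the full 12 mm, so the tray is on its stop. Handing in.

```bash
python3 -c "
from rig import sign_off;print(sign_off())"
```

```text
the job is handed in; nothing more can be done
None
```

The full tin (middle bay, about 0.55 kg) was stood on the mat and released, then set on the tilted tray, which sank to its stop; the other two tins stand in their own bays (the third I never lifted, since 0.55 kg could only be the full one), and the job was handed in at about 22 s.

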